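Change over the studio's slide-out trays

TASK

Change over the two trays on the painting table: first push the brush tray, which stands out, fully home into its unit, then hook a fingertip behind the front lip of the pot tray and draw it out to its stop, with both paint pots still standing in it. Do not pinch the lips, do not pick anything up, and leave everything else on the table where it is.

Things in the scene. Friction and masses are not known exactly. Their poses are not given: they have to be found in the camera images.
- brush_unit: fixed light-wood unit with a clear top that holds the brush tray; 190 deep (x), 150 wide (y), 74 high (mm), open at the front. Origin: centre of its underside, on the table. Its own x axis points from its front (face at x = -95 mm) to its back, z up. Turned by up to 0.15 rad. The two units change places between starts.
- pot_unit: fixed light-wood unit with a clear top that holds the pot tray; 190 deep (x), 150 wide (y), 74 high (mm), open at the front. Origin: centre of its underside, on the table. Its own x axis points from its front (face at x = -95 mm) to its back, z up. Turned by up to 0.15 rad. The two units change places between starts.
- brush_tray (a joint): how far the brush tray is drawn out along its unit's own -x, in m: 0 = fully home, 0.140 = fully out, at the end stop. It starts 0.06 to 0.11 out. It slides stiffly (2 N, plus 6 N per m/s) and stays where it is left; no spring or catch.
- pot_tray (a joint): how far the pot tray is drawn out along its unit's own -x, in m: 0 = fully home, 0.140 = fully out, at the end stop. It starts home, at 0. It slides stiffly (2 N, plus 6 N per m/s) and stays where it is left; no spring or catch.
- brush_tray_lip (a point): on the brush tray (plywood, three brushes fixed in it): middle of the top edge of the outer (robot-side) face of its front lip, 46 mm above the table; moves with the tray, axes as the unit's. The lip is an upright board 8 mm thick (x), 128 mm wide (y). With the tray home this point lies 160 mm in front of the unit's origin.
- pot_tray_lip (a point): on the pot tray (plywood, two loose pots stand in it): middle of the top edge of the outer (robot-side) face of its front lip, 46 mm above the table; moves with the tray, axes as the unit's. The lip is an upright board 8 mm thick (x), 128 mm wide (y). With the tray home this point lies 160 mm in front of the unit's origin.
- brush_tray_well (a point): centre of the floor of the brush tray's empty finger well, just behind its lip (whose inner edge is 42 mm above the table); moves with the tray. The well is open above, 55 mm long in x, 118 mm wide between side walls 40 mm high, floor 16 mm above the table, closed behind by a divider 36 mm high. With the tray home it lies just in front of the unit's front face.
- pot_tray_well (a point): centre of the floor of the pot tray's empty finger well, just behind its lip (whose inner edge is 42 mm above the table); moves with the tray. The well is open above, 55 mm long in x, 118 mm wide between side walls 40 mm high, floor 16 mm above the table, closed behind by a divider 36 mm high. With the tray home it lies just in front of the unit's front face.
- pot0: small white paint pot with an orange cap, 43 mm across and 42 mm high, 60 g, loose, standing in the pot tray behind the divider, under the clear top at the start. Origin: centre of its underside.
- pot1: small white paint pot with a red cap, 43 mm across and 42 mm high, 60 g, loose, standing in the pot tray behind the divider, under the clear top at the start. Origin: centre of its underside.
- paint_jar: bystander: orange paint jar, 48 mm across, 62 mm high, standing between the two units. Loose; origin: centre of its underside.
- brush_basket: bystander: dark square basket full of upright brushes, 85 mm wide, about 190 mm high. Loose; origin: centre of its underside.
- water_cup: bystander: clear cup, 72 mm across, 85 mm high. Loose; origin: centre of its underside.
- ink_bottle: bystander: ink bottle, 44 mm across, 85 mm high. Loose; origin: centre of its underside.
- flat_brush: bystander: paint brush lying on the table, 190 mm long. Loose; origin: a point on it at table height.
- mix_bowl: bystander: white bowl, 90 mm across, 30 mm high. Loose; origin: centre of its underside.
- sponge_block: bystander: cork block 70 x 45 x 30 mm. Loose; origin: centre of its underside.

How it is judged:
By the outcome, as a careful person would: the job done as asked, in the order asked, and still so for the second after the job is handed in, with the robot touching nothing.
It also fails if it takes over 48 s, if anything falls off the work surface, if the arm or the gripper's body presses on something with over 40 N, if the wrist force passes 120 N, or if a joint passes its speed limit or range.

ROBOT

A 6-joint arm with a two-finger parallel gripper is mounted at the origin on the work surface. World frame = base frame: x ahead of the robot, y to its left, z up, the work surface at z = 0. Lengths are in m, angles in rad, forces in N, time in s.
With the tool pointing down it reaches from about 0.375 to 0.975 m from the base axis. Payload 3.8 kg.
Tool frame: the origin (TCP) lies midway between the tips of the shut fingers; the grasp point (between the pads) lies 19 mm behind it; z points along the fingers, y is the line along which they close (so a half turn about z gives the same grasp; the last joint's range is limited). The gripper opens to 85 mm and grips with 20 to 120 N. Pads are 22 mm wide; open, the fingers measure 114 mm over their backs; the gripper's body (76 mm by 85 mm) begins 54 mm behind the grasp point. The pads swing forward as they close: fully open they stand 13 mm farther back than shut.
Start: joints at [-1.257, 0.264, 1.604, -0, 1.274, -0.037], TCP at [0.232, -0.634, 0.231] pointing down, gripper open.
Joint ranges: [-2.63, 2.63], [-0.94, 2.18], [0.31, 2.57], [-1.31, 4.45], [0, 2.66], [-2.55, 2.55]. Speed limits (rad/s): [2.57, 2.57, 3.14, 3.14, 3.14, 3.14].

INTERFACE

Orientations are given as a rotation vector (axis times angle).
In Python, from workcell import bot, imaging gives the robot as it stands.
- The arm moves only by the tool step_arm, never from a script. Its argument "series" is a list of rows, each an object of numbers: "grip": the closure, from -1 (fully open) to 1 (shut); "x", "y", "z": the shift along the tool's x, y, z normalised to -1 to 1, where 1 is 500 mm; "ax", "ay", "az": the turn, a rotation vector about the tool's x, y, z normalised to -1 to 1, where 1 is 30 degrees. A call has 1 to 12 rows; each row is the pose to reach, as a shift and turn from the pose commanded when the call began, along the tool's axes at that moment; what a row does not reach only later rows make up. A row lasts 1/10 s, in which the tool goes at most 50 mm and 8.59 degrees, less where a joint would pass 70% of its speed; a pose out of reach is approached as far as the arm can. A call with a number of a shift or a turn outside -1 to 1 is refused whole. A call with a gripper value outside its range is refused whole. The fingers move at their own pace and stop on an object; "force" is the grip in N (left out, the last holds). Time passes only in rows, so rows that repeat a pose let the fingers close. It gives the time, the measured TCP pose, the force, the opening and the grip force at its end, in the units of the state.
- bot.read_state(): the state, without advancing time (a new reading comes with each control period).
- imaging.read_camera(name): name is "scene" or "top" or "wrist"; returns a dict with "img" (420x560x3 uint8, red, green, blue), "fx", "fy", "cx", "cy" (pixels), "k1" (the pictures are not rectified: a ray, as slopes to the right and down, at radius r is drawn at 1 + k1 r^2 times it, then the intrinsics apply), "R" (3x3) and "t" (3): a world point X has camera coordinates R X + t. Camera axes: x right, y down, z forward; pixel columns grow to the right and rows downward; lengths in m; the calibration is good to about 2 mm. A picture is of the moment at which its call begins. There is no depth.
- bot.finish_job(): hands the job in; it is judged then, once.
The state is a dict: "time": time; "q": joint angles; "joint_vel": joint speeds; "joint_torque": joint torques, N m; "tool_pos": TCP position; "tcp_rot": TCP orientation; "wrist_force": force on the tool from outside, world axes, zero at the start; "torque": the same for the moment, N m; "width": opening from 0.0 (shut) to 1.0 (fully open); "grip_force": force on a finger pad.
Only numpy, scipy, OpenCV 4.12 (cv2) and the standard library are available. Lean on these libraries where they do the work, as an engineer would, in place of code of your own. Each camera call takes 0.05 s, during which the arm holds its last target. There are 200 camera calls.

## Working session

There is one attempt and no reset: what is moved stays moved. The work goes in short steps, Python scripts to look and compute and a tool call to move; the robot and the scene stay as the last step left them, time stands still between calls to the robot, and variables do not carry over. Pictures are saved under pics/ and viewed, at most 10 in all, crops included, and the job is handed in when it is done.

Besides the shell and the picture viewer there is one more tool, called after ">>>" in YAML: its name, and indented under it one key for each argument. step_arm: Moves the arm, as the interface text tells. Scaled input: -1 to 1 covers 500 mm each way for a shift and 30 degrees each way for a turn. Its arguments: {"type":"object","properties":{"series":{"type":"array","items":{"type":"object","properties":{"grip":{"type":"number"},"x":{"type":"number","minimum":-1,"maximum":1},"y":{"type":"number","minimum":-1,"maximum":1},"z":{"type":"number","minimum":-1,"maximum":1},"ax":{"type":"number","minimum":-1,"maximum":1},"ay":{"type":"number","minimum":-1,"maximum":1},"az":{"type":"number","minimum":-1,"maximum":1}}}},"force":{"type":"number"}},"required":["series"]}

```bash
mkdir -p pics; cat > h.py <<'E'
import numpy as np,cv2
from workcell import bot,imaging
def snap(n,f):
    c=imaging.read_camera(n); cv2.imwrite('pics/'+f,c['img'][:,:,::-1]); np.savez('pics/'+f+'.npz',**c); return c
def load(f): return dict(np.load('pics/'+f+'.npz'))
def ray(c,u,v,z):
    fx,fy,cx,cy,k=[float(c[a]) for a in('fx','fy','cx','cy','k1')]
    K=np.array([[fx,0,cx],[0,fy,cy],[0,0,1.]])
    p=cv2.undistortPoints(np.array([[[u,v]]],float),K,np.array([k,0,0,0.]))[0,0]
    R=np.array(c['R']);o=-R.T@np.array(c['t']);d=R.T@np.array([p[0],p[1],1])
    return o+d*(z-o[2])/d[2]
E
python3 - <<'E'
from h import *
for n in('top','scene'):
    c=snap(n,n+'0.png');print(n,c['k1'],-np.array(c['R']).T@c['t'])
print(bot.read_state())
E
```

```text
top 0.041904591377410934 [0.41225184 0.00852527 1.30968518]
scene 0.010798061587083232 [ 0.98760618 -0.6773864   1.14266348]
{'time': 0.1, 'q': array([-1.25692703e+00,  2.64709603e-01,  1.60529373e+00, -1.10813210e-05,
        1.27369132e+00, -3.69113027e-02]), 'joint_vel': array([-0.00016958, -0.00258012, -0.00303452, -0.00102235,  0.00025255,
        0.00014365]), 'joint_torque': array([ 5.06315409e-04, -5.16706252e+01, -3.68589127e+01,  3.54110341e-05,
        6.30219845e-03,  7.65503927e-06]), 'tool_pos': array([ 0.2317267, -0.6332476,  0.2300347]), 'tcp_rot': array([-3.09134652e+00, -5.47826246e-01,  4.71937532e-04]), 'wrist_force': array([ 0.03984343, -0.67039448, -1.21990344]), 'torque': array([ 0.00965673, -0.03528679, -0.0045273 ]), 'grip_force': 0.0, 'width': 0.997180544877961}
```

View pics/top0.png

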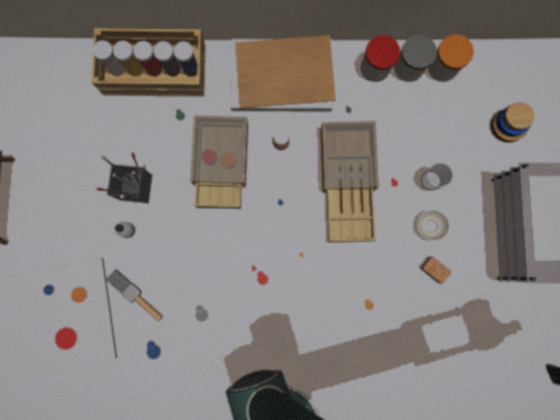

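View pics/scene0.png

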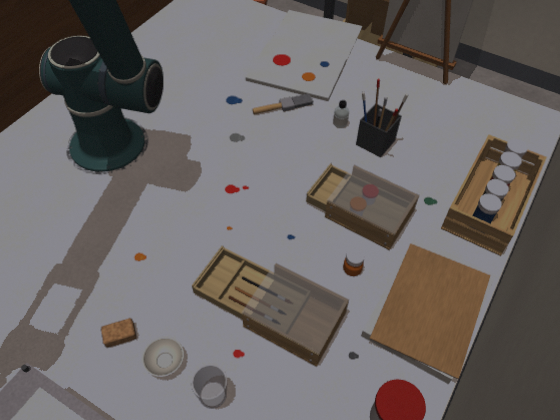

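The top view shows the pot unit on the left, with its lip near (218,207), and the brush unit on the right, with its lip near (351,241). The jar is between them at (281,141). Next I'll measure the tray outlines by colour.

```bash
python3 - <<'E'
from h import *
c=load('top0.png');im=c['img'][:,:,::-1].copy()
hsv=cv2.cvtColor(im,cv2.COLOR_BGR2HSV)
m=cv2.inRange(hsv,(12,70,90),(35,255,255))
crop=cv2.resize(im[100:260,180:390],None,fx=3.8,fy=3.7,interpolation=cv2.INTER_CUBIC)
cv2.imwrite('pics/crop0.png',crop)
m[:, :180]=0;m[:110]=0;m[260:]=0;m[:,390:]=0
m=cv2.morphologyEx(m,cv2.MORPH_CLOSE,np.ones((7,7)))
for k in cv2.findContours(m,0,2)[0]:
    if cv2.contourArea(k)<200: continue
    b=cv2.boxPoints(cv2.minAreaRect(k))
    print('box');
    for p in b: print(p.round(1),ray(c,*p,.046).round(4))
E
```

```text
box
[326.  187.8] [ 0.6533 -0.1254  0.046 ]
[372.9 186.3] [ 0.6581 -0.2568  0.046 ]
[374.6 239.8] [ 0.508  -0.2583  0.046 ]
[327.6 241.3] [ 0.5029 -0.1289  0.046 ]
box
[194.5 206. ] [0.5993 0.2433 0.046 ]
[195.1 180.9] [0.6711 0.2437 0.046 ]
[243.1 182. ] [0.6686 0.108  0.046 ]
[242.5 207.2] [0.5969 0.1085 0.046 ]
```

View pics/crop0.png

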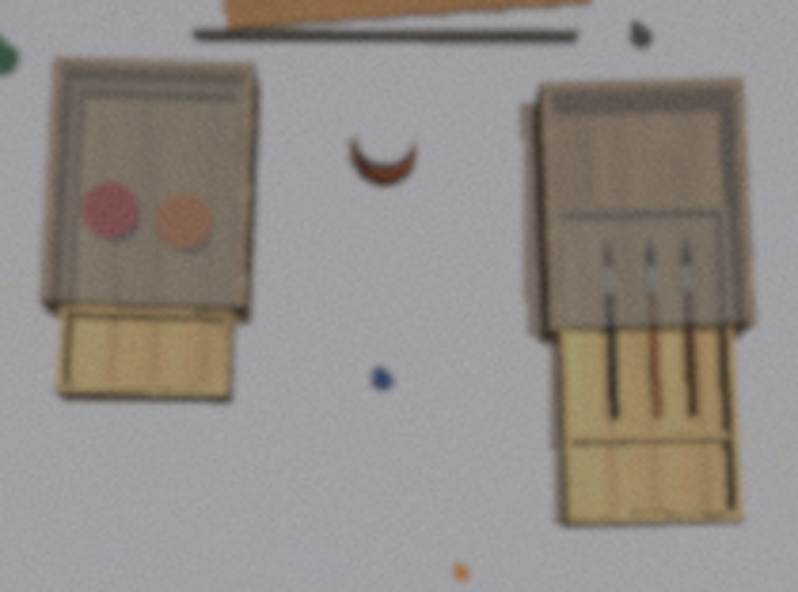

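The crop shows the pot lip's front edge from about (60,397) to (232,400) and the brush lip's from (562,522) to (742,520). The unit tops are outlined in brown-grey. Next I'll fit the edges and axes.

```bash
python3 - <<'E'
from h import *
c=load('top0.png')
P=lambda u,v,z: ray(c,180+u/3.8-.4,100+v/3.7-.4,z)[:2]
def rep(n,pts,z):
    q=np.array([P(*p,z) for p in pts]); print(n,q.round(4).tolist()); return q
for n,pts in {'pot':[(43,305),(245,318),(55,60),(257,68)],'brush':[(545,338),(752,325),(543,85),(742,80)]}.items():
    q=rep(n+' unit fl fr bl br',pts,.074)
    for a,b in((0,2),(1,3)): d=q[b]-q[a];print(' side yaw',np.arctan2(d[1],d[0]).round(3),np.linalg.norm(d).round(3))
    for a,b in((1,0),(3,2)): d=q[b]-q[a];print(' edge yaw',np.arctan2(-d[0],d[1]).round(3),np.linalg.norm(d).round(3))
    print(' centre',q.mean(0).round(4))
rep('pot lip',[(60,397),(232,400)],.03);rep('brush lip',[(562,522),(742,520)],.03)
# subpixel lip front edge: gradient of saturation along columns
s=cv2.cvtColor(cv2.GaussianBlur(c['img'],(3,3),0),cv2.COLOR_RGB2HSV)[:,:,1].astype(float)
for n,us,v0,v1 in(('pot',range(200,240,3),198,216),('brush',range(332,372,3),232,250)):
    pts=[]
    for u in us:
        col=s[v0:v1,u]; h=(col[:4].mean()+col[-4:].mean())/2
        i=[i for i in range(len(col)-1) if col[i]>h>=col[i+1]][-1]
        pts.append((u,v0+i+(col[i]-h)/(col[i]-col[i+1])))
    w=np.array([ray(c,*p,.03)[:2] for p in pts]); k=np.polyfit(w[:,1],w[:,0],1);print(n,'lip: slope',k[0].round(3),'yaw',-np.arctan(k[0]).round(3),w.mean(0).round(4),np.std(w[:,0]-np.polyval(k,w[:,1])).round(4))
E
```

```text
pot unit fl fr bl br [[0.662, 0.2498], [0.653, 0.1029], [0.8511, 0.2464], [0.8458, 0.097]]
 side yaw -0.018 0.189
 side yaw -0.031 0.193
 edge yaw -0.061 0.147
 edge yaw -0.036 0.149
 centre [0.753 0.174]
brush unit fl fr bl br [[0.6391, -0.1144], [0.6496, -0.2634], [0.8333, -0.1139], [0.8373, -0.2597]]
 side yaw 0.002 0.194
 side yaw 0.019 0.188
 edge yaw 0.07 0.149
 edge yaw 0.028 0.146
 centre [ 0.7398 -0.1878]
pot lip [[0.5991, 0.2435], [0.5976, 0.115]]
brush lip [[0.5057, -0.1303], [0.5082, -0.2625]]
pot lip: slope 0.006 yaw -0.006 [0.5992 0.1751] 0.0003
brush lip: slope -0.041 yaw 0.04 [ 0.5057 -0.1973] 0.0003
```

>>> step_arm:
  series:
    - {"x": 0.729,"y": -0.664,"az": 0.613,"grip": 1}
    - {"x": 0.729,"y": -0.664,"az": 0.613,"grip": 1}
    - {"x": 0.729,"y": -0.664,"az": 0.613,"grip": 1}
    - {"x": 0.729,"y": -0.664,"az": 0.613,"grip": 1}
    - {"x": 0.729,"y": -0.664,"az": 0.613,"grip": 1}
    - {"x": 0.729,"y": -0.664,"az": 0.613,"grip": 1}
    - {"x": 0.729,"y": -0.664,"az": 0.613,"grip": 1}
    - {"x": 0.729,"y": -0.664,"az": 0.613,"grip": 1}
    - {"x": 0.729,"y": -0.664,"az": 0.613,"grip": 1}
    - {"x": 0.729,"y": -0.664,"az": 0.613,"grip": 1}
    - {"x": 0.729,"y": -0.664,"az": 0.613,"grip": 1}
    - {"x": 0.729,"y": -0.664,"az": 0.613,"grip": 1}

```text
validation failed for argument at $.se...
```

>>> step_arm:
  series:
    - {"x": 0.729,"y": -0.664,"z": 0,"ax": 0,"ay": 0,"az": 0.613,"grip": 1}

```text
time: 0.2
tool_pos: [0.253, -0.5926, 0.2299]
tcp_rot: [3.126, 0.305, -0.003]
wrist_force: [0.8, -0.7, 0.4]
width: 0.86
grip_force: 0.0
```

>>> step_arm:
  series:
    - {"x": 0.56,"y": -0.69,"z": 0,"ax": 0,"ay": 0,"az": 0.31,"grip": 1}
    - {"x": 0.56,"y": -0.69,"z": 0,"ax": 0,"ay": 0,"az": 0.31,"grip": 1}
    - {"x": 0.56,"y": -0.69,"z": 0,"ax": 0,"ay": 0,"az": 0.31,"grip": 1}
    - {"x": 0.56,"y": -0.69,"z": 0,"ax": 0,"ay": 0,"az": 0.31,"grip": 1}
    - {"x": 0.56,"y": -0.69,"z": 0,"ax": 0,"ay": 0,"az": 0.31,"grip": 1}
    - {"x": 0.56,"y": -0.69,"z": 0,"ax": 0,"ay": 0,"az": 0.31,"grip": 1}
    - {"x": 0.56,"y": -0.69,"z": 0,"ax": 0,"ay": 0,"az": 0.31,"grip": 1}
    - {"x": 0.56,"y": -0.69,"z": 0,"ax": 0,"ay": 0,"az": 0.31,"grip": 1}
    - {"x": 0.56,"y": -0.69,"z": 0,"ax": 0,"ay": 0,"az": 0.31,"grip": 1}
    - {"x": 0.56,"y": -0.69,"z": 0,"ax": 0,"ay": 0,"az": 0.31,"grip": 1}
    - {"x": 0.56,"y": -0.69,"z": 0,"ax": 0,"ay": 0,"az": 0.31,"grip": 1}

```text
time: 1.3
tool_pos: [0.4607, -0.1946, 0.2309]
tcp_rot: [3.141, 0.065, -0.001]
wrist_force: [-0.1, -0.6, 0.2]
width: 0.0
grip_force: 0.0
```

>>> step_arm:
  series:
    - {"x": 0,"y": 0,"z": 0.1,"ax": 0,"ay": 0,"az": 0,"grip": 1}
    - {"x": 0,"y": 0,"z": 0.2,"ax": 0,"ay": 0,"az": 0,"grip": 1}
    - {"x": 0,"y": 0,"z": 0.28,"ax": 0,"ay": 0,"az": 0,"grip": 1}
    - {"x": 0,"y": 0,"z": 0.34,"ax": 0,"ay": 0,"az": 0,"grip": 1}
    - {"x": 0,"y": 0,"z": 0.38,"ax": 0,"ay": 0,"az": 0,"grip": 1}
    - {"x": 0,"y": 0,"z": 0.4,"ax": 0,"ay": 0,"az": 0,"grip": 1}
    - {"x": 0,"y": 0,"z": 0.4,"ax": 0,"ay": 0,"az": 0,"grip": 1}
    - {"x": 0,"y": 0,"z": 0.4,"ax": 0,"ay": 0,"az": 0,"grip": 1}

```text
time: 2.1
tool_pos: [0.4611, -0.1967, 0.032]
tcp_rot: [3.14, 0.059, 0.001]
wrist_force: [-0.6, 0.3, -0.1]
width: 0.002
grip_force: 0.0
```

```bash
python3 - <<'E'
from h import *
c=snap('scene','scene1.png')
cv2.imwrite('pics/crop1.png',cv2.resize(c['img'][140:370,150:430,::-1],None,fx=2.6,fy=2.6))
print(bot.read_state()['tool_pos'])
E
```

```text
[ 0.46166476 -0.1967352   0.03260806]
```

View pics/crop1.png

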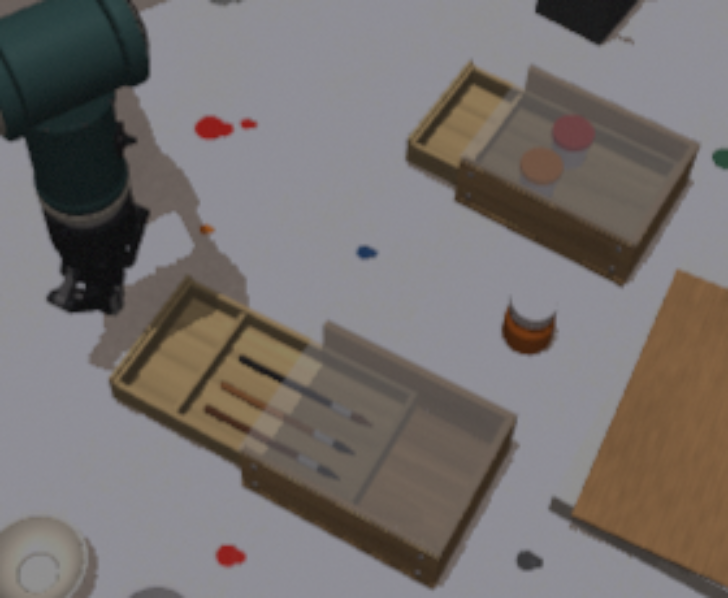

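The gripper at crop (90,290) is shut in front of the brush tray lip (150,330), clear and centred. I'll start pushing.

>>> step_arm:
  series:
    - {"x": 0.02,"y": 0,"z": 0,"ax": 0,"ay": 0,"az": 0,"grip": 1}
    - {"x": 0.04,"y": 0,"z": 0,"ax": 0,"ay": 0,"az": 0,"grip": 1}
    - {"x": 0.056,"y": 0,"z": 0,"ax": 0,"ay": 0,"az": 0,"grip": 1}
    - {"x": 0.068,"y": 0,"z": 0,"ax": 0,"ay": 0,"az": 0,"grip": 1}
    - {"x": 0.08,"y": 0,"z": 0,"ax": 0,"ay": 0,"az": 0,"grip": 1}
    - {"x": 0.092,"y": 0,"z": 0,"ax": 0,"ay": 0,"az": 0,"grip": 1}
    - {"x": 0.104,"y": 0,"z": 0,"ax": 0,"ay": 0,"az": 0,"grip": 1}
    - {"x": 0.116,"y": 0,"z": 0,"ax": 0,"ay": 0,"az": 0,"grip": 1}
    - {"x": 0.128,"y": 0,"z": 0,"ax": 0,"ay": 0,"az": 0,"grip": 1}
    - {"x": 0.14,"y": 0,"z": 0,"ax": 0,"ay": 0,"az": 0,"grip": 1}

```text
time: 3.15
tool_pos: [0.5309, -0.193, 0.0311]
tcp_rot: [-3.141, -0.06, 0.001]
wrist_force: [-2.3, -1.0, 0.7]
width: 0.005
grip_force: 1.2
```

Contact, with about 2 N of sliding force. I'll continue slowly.

>>> step_arm:
  series:
    - {"x": 0.012,"y": 0,"z": 0,"ax": 0,"ay": 0,"az": 0,"grip": 1}
    - {"x": 0.024,"y": 0,"z": 0,"ax": 0,"ay": 0,"az": 0,"grip": 1}
    - {"x": 0.036,"y": 0,"z": 0,"ax": 0,"ay": 0,"az": 0,"grip": 1}
    - {"x": 0.044,"y": 0,"z": 0,"ax": 0,"ay": 0,"az": 0,"grip": 1}
    - {"x": 0.05,"y": 0,"z": 0,"ax": 0,"ay": 0,"az": 0,"grip": 1}
    - {"x": 0.056,"y": 0,"z": 0,"ax": 0,"ay": 0,"az": 0,"grip": 1}
    - {"x": 0.06,"y": 0,"z": 0,"ax": 0,"ay": 0,"az": 0,"grip": 1}

```text
time: 3.85
tool_pos: [0.5608, -0.1918, 0.0312]
tcp_rot: [-3.141, -0.061, 0.0]
wrist_force: [-1.8, -2.3, 0.0]
width: 0.0
grip_force: 1.1
```

>>> step_arm:
  series:
    - {"x": 0.004,"y": 0,"z": 0,"ax": 0,"ay": 0,"az": 0,"grip": 1}
    - {"x": 0.008,"y": 0,"z": 0,"ax": 0,"ay": 0,"az": 0,"grip": 1}
    - {"x": 0.012,"y": 0,"z": 0,"ax": 0,"ay": 0,"az": 0,"grip": 1}

```text
time: 4.15
tool_pos: [0.5666, -0.1916, 0.0312]
tcp_rot: [-3.141, -0.06, 0.0]
wrist_force: [-2.5, -1.8, -0.5]
width: 0.001
grip_force: 1.1
```

>>> step_arm:
  series:
    - {"x": 0.003,"y": 0,"z": 0,"ax": 0,"ay": 0,"az": 0,"grip": 1}
    - {"x": 0.006,"y": 0,"z": 0,"ax": 0,"ay": 0,"az": 0,"grip": 1}

```text
time: 4.35
tool_pos: [0.5696, -0.1914, 0.0312]
tcp_rot: [-3.141, -0.06, 0.0]
wrist_force: [-1.3, -2.3, -0.6]
width: -0.001
grip_force: 1.0
```

>>> step_arm:
  series:
    - {"x": 0.003,"y": 0,"z": 0,"ax": 0,"ay": 0,"az": 0,"grip": 1}
    - {"x": 0.006,"y": 0,"z": 0,"ax": 0,"ay": 0,"az": 0,"grip": 1}

```text
time: 4.55
tool_pos: [0.5727, -0.1913, 0.0313]
tcp_rot: [-3.141, -0.06, 0.0]
wrist_force: [-1.9, -1.1, 0.1]
width: 0.003
grip_force: 1.0
```

>>> step_arm:
  series:
    - {"x": 0.003,"y": 0,"z": 0,"ax": 0,"ay": 0,"az": 0,"grip": 1}
    - {"x": 0.005,"y": 0,"z": 0,"ax": 0,"ay": 0,"az": 0,"grip": 1}

```text
time: 4.75
tool_pos: [0.5752, -0.1912, 0.0313]
tcp_rot: [-3.141, -0.06, -0.0]
wrist_force: [-3.4, -2.3, -1.2]
width: -0.0
grip_force: 1.0
```

>>> step_arm:
  series:
    - {"x": 0.003,"y": 0,"z": 0,"ax": 0,"ay": 0,"az": 0,"grip": 1}
    - {"x": 0.005,"y": 0,"z": 0,"ax": 0,"ay": 0,"az": 0,"grip": 1}

```text
time: 4.95
tool_pos: [0.5763, -0.1912, 0.0312]
tcp_rot: [-3.141, -0.061, 0.005]
wrist_force: [-8.3, -2.4, 4.6]
width: -0.002
grip_force: 4.1
```

>>> step_arm:
  series:
    - {"x": 0.003,"y": 0,"z": 0,"ax": 0,"ay": 0,"az": 0,"grip": 1}
    - {"x": 0.005,"y": 0,"z": 0,"ax": 0,"ay": 0,"az": 0,"grip": 1}

```text
time: 5.15
tool_pos: [0.5763, -0.1911, 0.0312]
tcp_rot: [-3.14, -0.062, 0.013]
wrist_force: [-13.7, -3.5, 10.7]
width: -0.003
grip_force: 7.7
```

The force has risen to 14 N with no further motion, so the brush tray is home. I'll back off and lift.

>>> step_arm:
  series:
    - {"x": -0.02,"y": 0,"z": 0,"ax": 0,"ay": 0,"az": 0,"grip": 1}
    - {"x": -0.06,"y": 0,"z": 0,"ax": 0,"ay": 0,"az": 0,"grip": 1}
    - {"x": -0.1,"y": 0,"z": 0,"ax": 0,"ay": 0,"az": 0,"grip": 1}
    - {"x": -0.1,"y": 0,"z": -0.1,"ax": 0,"ay": 0,"az": 0,"grip": 1}
    - {"x": -0.1,"y": 0,"z": -0.2,"ax": 0,"ay": 0,"az": 0,"grip": 1}
    - {"x": -0.1,"y": 0,"z": -0.28,"ax": 0,"ay": 0,"az": 0,"grip": 1}
    - {"x": -0.1,"y": 0,"z": -0.28,"ax": 0,"ay": 0,"az": 0,"grip": 1}

```text
time: 5.85
tool_pos: [0.5357, -0.1946, 0.1799]
tcp_rot: [3.135, 0.06, 0.024]
wrist_force: [0.4, -0.7, -0.0]
width: -0.001
grip_force: 0.0
```

```bash
python3 - <<'E'
from h import *
c=snap('top','top2.png');s=bot.read_state();print(s['tool_pos'],s['tcp_rot'])
im=c['img'][100:260,180:390,::-1]
cv2.imwrite('pics/crop2.png',cv2.resize(im,None,fx=3.8,fy=3.7,interpolation=cv2.INTER_CUBIC))
E
```

```text
[ 0.53382932 -0.19387539  0.17641613] [3.13753326 0.0604945  0.01632618]
```

View pics/crop2.png

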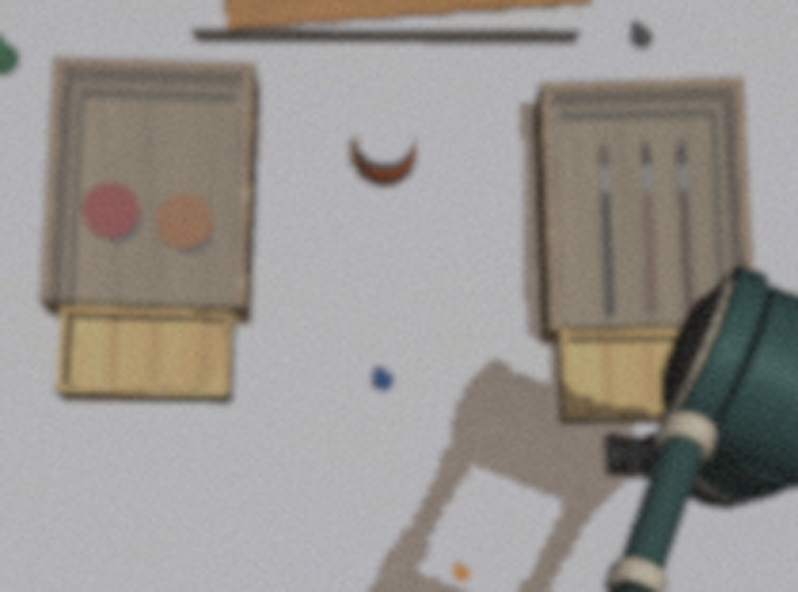

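The brush tray is home: its lip is at crop row 418 and its unit front at 330, the same 88 px gap as the home pot tray. Pots and jar haven't moved. Next I'll move above the pot tray's well.

>>> step_arm:
  series:
    - {"x": 0.226,"y": -0.736,"z": 0,"ax": 0,"ay": 0,"az": 0.1,"grip": 1}
    - {"x": 0.226,"y": -0.736,"z": 0,"ax": 0,"ay": 0,"az": 0.1,"grip": 1}
    - {"x": 0.226,"y": -0.736,"z": 0,"ax": 0,"ay": 0,"az": 0.1,"grip": 1}
    - {"x": 0.226,"y": -0.736,"z": 0,"ax": 0,"ay": 0,"az": 0.1,"grip": 1}
    - {"x": 0.226,"y": -0.736,"z": 0,"ax": 0,"ay": 0,"az": 0.1,"grip": 1}
    - {"x": 0.226,"y": -0.736,"z": 0,"ax": 0,"ay": 0,"az": 0.1,"grip": 1}
    - {"x": 0.226,"y": -0.736,"z": 0,"ax": 0,"ay": 0,"az": 0.1,"grip": 1}
    - {"x": 0.226,"y": -0.736,"z": 0,"ax": 0,"ay": 0,"az": 0.1,"grip": 1}
    - {"x": 0.226,"y": -0.736,"z": 0,"ax": 0,"ay": 0,"az": 0.1,"grip": 1}
    - {"x": 0.226,"y": -0.736,"z": 0,"ax": 0,"ay": 0,"az": 0.1,"grip": 1}
    - {"x": 0.226,"y": -0.736,"z": 0,"ax": 0,"ay": 0,"az": 0.1,"grip": 1}

```text
time: 7.0
tool_pos: [0.628, 0.1783, 0.1699]
tcp_rot: [3.141, -0.022, -0.003]
wrist_force: [-0.6, 0.2, 0.4]
width: -0.001
grip_force: 0.0
```

>>> step_arm:
  series:
    - {"x": 0,"y": 0,"z": 0.08,"ax": 0,"ay": 0,"az": 0,"grip": 1}
    - {"x": 0,"y": 0,"z": 0.15,"ax": 0,"ay": 0,"az": 0,"grip": 1}
    - {"x": 0,"y": 0,"z": 0.2,"ax": 0,"ay": 0,"az": 0,"grip": 1}
    - {"x": 0,"y": 0,"z": 0.22,"ax": 0,"ay": 0,"az": 0,"grip": 1}
    - {"x": 0,"y": 0,"z": 0.22,"ax": 0,"ay": 0,"az": 0,"grip": 1}

```text
time: 7.5
tool_pos: [0.6272, 0.1774, 0.0593]
tcp_rot: [3.14, -0.024, -0.006]
wrist_force: [-0.3, 0.3, -0.2]
width: 0.002
grip_force: 0.0
```

```bash
python3 - <<'E'
from h import *
c=snap('scene','scene3.png');w=snap('wrist','wrist3.png');s=bot.read_state();print(s['tool_pos'],s['tcp_rot'])
a=cv2.resize(c['img'][120:280,250:450],(400,320));b=cv2.resize(w['img'],(400,320))
cv2.imwrite('pics/pair3.png',np.hstack([a,b])[:,:,::-1])
E
```

```text
[0.62983021 0.17856123 0.06256087] [-3.14106359e+00  2.34309870e-02 -2.74051442e-03]
```

View pics/pair3.png

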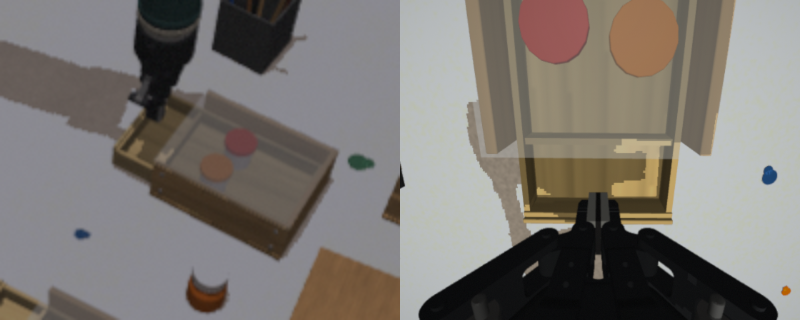

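The scene view shows the fingertip over the well at (150,115). In the wrist view the tip is at (598,195) and the lip band at rows 207-220. I'll check the lip's x by ray casting.

```bash
python3 - <<'E'
from h import *
c=load('wrist3.png')
f=lambda u,v,z:ray(c,(u-400)*1.4,v*420/320,z)[:2].round(4)
print('cam',(-c['R'].T@c['t']).round(3))
print('lip outer',f(525,220,.046),f(672,221,.046)); print('lip inner',f(530,209,.042),f(668,210,.042))
print('divider',f(527,145,.036),f(670,145,.036),'unit top front',f(497,156,.074),f(708,153,.074))
print('tip',f(598,192,.062))
# subpixel rows where lip appears, at two columns
for u in(180,215,340,360): print(u,c['img'][255:300:3,u].tolist())
E
```

```text
cam [0.71  0.178 0.203]
lip outer [0.6071 0.2417] [0.6042 0.1174]
lip inner [0.6146 0.2377] [0.6118 0.1203]
divider [0.6657 0.2359] [0.6638 0.1213] unit top front [0.6693 0.2427] [0.669  0.1097]
tip [0.6388 0.1794]
180 [[62, 52, 31], [76, 63, 39], [82, 69, 42], [105, 88, 54], [111, 93, 57], [182, 153, 95], [187, 158, 99], [161, 136, 84], [166, 140, 86], [189, 159, 98], [81, 68, 41], [147, 125, 77], [182, 155, 98], [190, 193, 189], [190, 195, 190]]
215 [[118, 99, 62], [111, 93, 58], [67, 56, 35], [63, 53, 32], [61, 51, 31], [61, 51, 31], [63, 53, 33], [64, 53, 32], [102, 85, 52], [188, 157, 97], [91, 76, 46], [128, 108, 67], [184, 155, 96], [190, 192, 190], [191, 195, 192]]
340 [[171, 144, 89], [110, 92, 57], [64, 54, 33], [61, 51, 31], [63, 53, 32], [64, 55, 32], [66, 55, 34], [65, 54, 33], [94, 79, 49], [193, 164, 102], [169, 143, 88], [83, 70, 42], [184, 156, 97], [179, 166, 140], [189, 194, 195]]
360 [[114, 96, 59], [109, 92, 56], [66, 55, 33], [59, 50, 30], [63, 53, 32], [64, 55, 32], [65, 55, 33], [65, 54, 33], [84, 71, 43], [193, 164, 101], [169, 144, 89], [79, 66, 40], [183, 154, 96], [184, 172, 148], [190, 194, 195]]
```

>>> step_arm:
  series:
    - {"x": 0.012,"y": 0,"z": 0,"ax": 0,"ay": 0,"az": 0,"grip": 1}
    - {"x": 0.012,"y": 0,"z": 0.02,"ax": 0,"ay": 0,"az": 0,"grip": 1}
    - {"x": 0.012,"y": 0,"z": 0.045,"ax": 0,"ay": 0,"az": 0,"grip": 1}
    - {"x": 0.012,"y": 0,"z": 0.06,"ax": 0,"ay": 0,"az": 0,"grip": 1}
    - {"x": 0.012,"y": 0,"z": 0.068,"ax": 0,"ay": 0,"az": 0,"grip": 1}
    - {"x": 0.012,"y": 0,"z": 0.068,"ax": 0,"ay": 0,"az": 0,"grip": 1}

```text
time: 8.2
tool_pos: [0.6336, 0.1788, 0.0256]
tcp_rot: [3.141, -0.022, -0.004]
wrist_force: [-1.0, -0.1, -0.4]
width: -0.001
grip_force: 0.0
```

It's in the well with no contact force. I'll draw slowly.

>>> step_arm:
  series:
    - {"x": -0.008,"y": 0,"z": 0,"ax": 0,"ay": 0,"az": 0,"grip": 1}
    - {"x": -0.014,"y": 0,"z": 0,"ax": 0,"ay": 0,"az": 0,"grip": 1}
    - {"x": -0.018,"y": 0,"z": 0,"ax": 0,"ay": 0,"az": 0,"grip": 1}
    - {"x": -0.021,"y": 0,"z": 0,"ax": 0,"ay": 0,"az": 0,"grip": 1}
    - {"x": -0.024,"y": 0,"z": 0,"ax": 0,"ay": 0,"az": 0,"grip": 1}
    - {"x": -0.027,"y": 0,"z": 0,"ax": 0,"ay": 0,"az": 0,"grip": 1}
    - {"x": -0.03,"y": 0,"z": 0,"ax": 0,"ay": 0,"az": 0,"grip": 1}
    - {"x": -0.033,"y": 0,"z": 0,"ax": 0,"ay": 0,"az": 0,"grip": 1}
    - {"x": -0.036,"y": 0,"z": 0,"ax": 0,"ay": 0,"az": 0,"grip": 1}
    - {"x": -0.04,"y": 0,"z": 0,"ax": 0,"ay": 0,"az": 0,"grip": 1}
    - {"x": -0.045,"y": 0,"z": 0,"ax": 0,"ay": 0,"az": 0,"grip": 1}
    - {"x": -0.051,"y": 0,"z": 0,"ax": 0,"ay": 0,"az": 0,"grip": 1}

```text
time: 9.4
tool_pos: [0.6095, 0.1795, 0.0275]
tcp_rot: [-3.141, 0.022, -0.001]
wrist_force: [2.8, 0.3, -0.8]
width: -0.0
grip_force: 1.1
```

>>> step_arm:
  series:
    - {"x": -0.008,"y": 0,"z": 0,"ax": 0,"ay": 0,"az": 0,"grip": 1}
    - {"x": -0.018,"y": 0,"z": 0,"ax": 0,"ay": 0,"az": 0,"grip": 1}
    - {"x": -0.028,"y": 0,"z": 0,"ax": 0,"ay": 0,"az": 0,"grip": 1}
    - {"x": -0.038,"y": 0,"z": 0,"ax": 0,"ay": 0,"az": 0,"grip": 1}
    - {"x": -0.048,"y": 0,"z": 0,"ax": 0,"ay": 0,"az": 0,"grip": 1}
    - {"x": -0.058,"y": 0,"z": 0,"ax": 0,"ay": 0,"az": 0,"grip": 1}
    - {"x": -0.068,"y": 0,"z": 0,"ax": 0,"ay": 0,"az": 0,"grip": 1}
    - {"x": -0.078,"y": 0,"z": 0,"ax": 0,"ay": 0,"az": 0,"grip": 1}
    - {"x": -0.088,"y": 0,"z": 0,"ax": 0,"ay": 0,"az": 0,"grip": 1}
    - {"x": -0.098,"y": 0,"z": 0,"ax": 0,"ay": 0,"az": 0,"grip": 1}
    - {"x": -0.108,"y": 0,"z": 0,"ax": 0,"ay": 0,"az": 0,"grip": 1}
    - {"x": -0.118,"y": 0,"z": 0,"ax": 0,"ay": 0,"az": 0,"grip": 1}

```text
time: 10.6
tool_pos: [0.55, 0.1802, 0.0274]
tcp_rot: [-3.142, 0.022, -0.0]
wrist_force: [2.4, 2.1, 0.6]
width: 0.005
grip_force: 1.1
```

>>> step_arm:
  series:
    - {"x": -0.01,"y": 0,"z": 0,"ax": 0,"ay": 0,"az": 0,"grip": 1}
    - {"x": -0.02,"y": 0,"z": 0,"ax": 0,"ay": 0,"az": 0,"grip": 1}
    - {"x": -0.03,"y": 0,"z": 0,"ax": 0,"ay": 0,"az": 0,"grip": 1}
    - {"x": -0.04,"y": 0,"z": 0,"ax": 0,"ay": 0,"az": 0,"grip": 1}
    - {"x": -0.05,"y": 0,"z": 0,"ax": 0,"ay": 0,"az": 0,"grip": 1}
    - {"x": -0.06,"y": 0,"z": 0,"ax": 0,"ay": 0,"az": 0,"grip": 1}
    - {"x": -0.07,"y": 0,"z": 0,"ax": 0,"ay": 0,"az": 0,"grip": 1}
    - {"x": -0.08,"y": 0,"z": 0,"ax": 0,"ay": 0,"az": 0,"grip": 1}
    - {"x": -0.09,"y": 0,"z": 0,"ax": 0,"ay": 0,"az": 0,"grip": 1}
    - {"x": -0.1,"y": 0,"z": 0,"ax": 0,"ay": 0,"az": 0,"grip": 1}
    - {"x": -0.108,"y": 0,"z": 0,"ax": 0,"ay": 0,"az": 0,"grip": 1}
    - {"x": -0.114,"y": 0,"z": 0,"ax": 0,"ay": 0,"az": 0,"grip": 1}

```text
time: 11.8
tool_pos: [0.4929, 0.1809, 0.0272]
tcp_rot: [3.141, -0.022, -0.0]
wrist_force: [1.4, 0.9, 0.9]
width: 0.003
grip_force: 1.1
```

>>> step_arm:
  series:
    - {"x": -0.005,"y": 0,"z": 0,"ax": 0,"ay": 0,"az": 0,"grip": 1}
    - {"x": -0.01,"y": 0,"z": 0,"ax": 0,"ay": 0,"az": 0,"grip": 1}
    - {"x": -0.015,"y": 0,"z": 0,"ax": 0,"ay": 0,"az": 0,"grip": 1}
    - {"x": -0.02,"y": 0,"z": 0,"ax": 0,"ay": 0,"az": 0,"grip": 1}

```text
time: 12.2
tool_pos: [0.4832, 0.1811, 0.0272]
tcp_rot: [-3.141, 0.022, 0.0]
wrist_force: [2.9, 2.3, -0.2]
width: 0.0
grip_force: 1.1
```

>>> step_arm:
  series:
    - {"x": -0.004,"y": 0,"z": 0,"ax": 0,"ay": 0,"az": 0,"grip": 1}
    - {"x": -0.008,"y": 0,"z": 0,"ax": 0,"ay": 0,"az": 0,"grip": 1}
    - {"x": -0.012,"y": 0,"z": 0,"ax": 0,"ay": 0,"az": 0,"grip": 1}

```text
time: 12.5
tool_pos: [0.4805, 0.1813, 0.0275]
tcp_rot: [-3.141, 0.02, -0.011]
wrist_force: [14.6, -0.4, -11.9]
width: -0.001
grip_force: 7.3
```

>>> step_arm:
  series:
    - {"x": -0.004,"y": 0,"z": 0,"ax": 0,"ay": 0,"az": 0,"grip": 1}
    - {"x": -0.008,"y": 0,"z": 0,"ax": 0,"ay": 0,"az": 0,"grip": 1}

```text
time: 12.7
tool_pos: [0.4804, 0.1813, 0.0279]
tcp_rot: [-3.14, 0.019, -0.024]
wrist_force: [26.4, -1.9, -22.7]
width: -0.0
grip_force: 12.6
```

It's at the stop: 26 N with no motion. I'll move off the lip, lift out and retreat.

>>> step_arm:
  series:
    - {"x": 0.012,"y": 0,"z": 0,"ax": 0,"ay": 0,"az": 0,"grip": 1}
    - {"x": 0.024,"y": 0,"z": 0,"ax": 0,"ay": 0,"az": 0,"grip": 1}
    - {"x": 0.04,"y": 0,"z": 0,"ax": 0,"ay": 0,"az": 0,"grip": 1}
    - {"x": 0.04,"y": 0,"z": 0,"ax": 0,"ay": 0,"az": 0,"grip": 1}
    - {"x": 0.04,"y": 0,"z": 0,"ax": 0,"ay": 0,"az": 0,"grip": 1}
    - {"x": 0.04,"y": 0,"z": -0.03,"ax": 0,"ay": 0,"az": 0,"grip": 1}
    - {"x": 0.04,"y": 0,"z": -0.08,"ax": 0,"ay": 0,"az": 0,"grip": 1}
    - {"x": 0.04,"y": 0,"z": -0.16,"ax": 0,"ay": 0,"az": 0,"grip": 1}
    - {"x": 0.04,"y": 0,"z": -0.25,"ax": 0,"ay": 0,"az": 0,"grip": 1}
    - {"x": 0.04,"y": 0,"z": -0.34,"ax": 0,"ay": 0,"az": 0,"grip": 1}
    - {"x": 0.04,"y": 0,"z": -0.34,"ax": 0,"ay": 0,"az": 0,"grip": 1}

```text
time: 13.8
tool_pos: [0.4976, 0.1825, 0.2052]
tcp_rot: [-3.137, 0.021, -0.02]
wrist_force: [-0.2, 0.4, 0.4]
width: -0.001
grip_force: 0.0
```

>>> step_arm:
  series:
    - {"x": 0,"y": 0.1,"z": 0,"ax": 0,"ay": 0,"az": 0,"grip": 1}
    - {"x": 0,"y": 0.2,"z": 0,"ax": 0,"ay": 0,"az": 0,"grip": 1}
    - {"x": 0,"y": 0.3,"z": 0,"ax": 0,"ay": 0,"az": 0,"grip": 1}
    - {"x": 0,"y": 0.36,"z": 0,"ax": 0,"ay": 0,"az": 0,"grip": 1}
    - {"x": 0,"y": 0.36,"z": 0,"ax": 0,"ay": 0,"az": 0,"grip": 1}
    - {"x": 0,"y": 0.36,"z": 0,"ax": 0,"ay": 0,"az": 0,"grip": 1}

```text
time: 14.4
tool_pos: [0.4901, 0.0007, 0.1965]
tcp_rot: [-3.141, 0.025, 0.002]
wrist_force: [0.4, 0.3, -0.3]
width: 0.002
grip_force: 0.0
```

```bash
python3 - <<'E'
from h import *
c=snap('top','top4.png');d=snap('scene','scene4.png');s=bot.read_state();print(s['tool_pos'],s['wrist_force'])
a=cv2.resize(c['img'][100:270,90:390],(400,300));b=cv2.resize(d['img'],(400,300))
cv2.imwrite('pics/pair4.png',cv2.resize(np.vstack([np.hstack([a,b])]),None,fx=1,fy=1)[:,:,::-1])
E
```

```text
[0.49044899 0.00181111 0.19676286] [-0.36664166  0.2221347   0.65100248]
```

View pics/pair4.png

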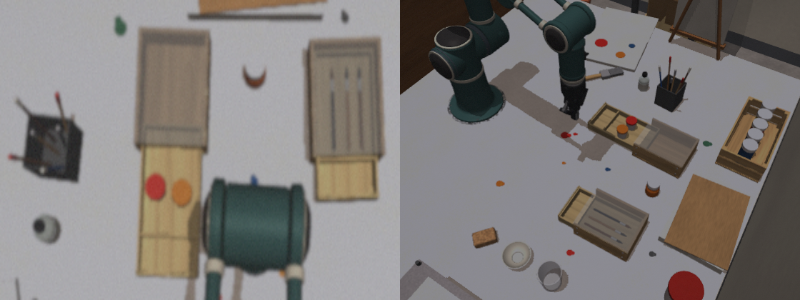

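The left view shows the pot tray fully out with its lip at (168,275) and both pots upright at (155,187) and (181,192). The brush tray is home with its lip at (347,198), and the bystanders haven't moved. The lip moved about 49 px, roughly 0.14 m. I'll hand it in.

```bash
python3 -c "
from workcell import bot
print(bot.finish_job())"
```

```text
the job is handed in; nothing more can be done
None
```

I pushed the brush tray fully home, then drew the pot tray out to its stop with both pots still standing in it; the job is handed in at about 14.5 s, and the other items I could see hadn't moved.

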